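Put the biscuit cutters away, nested in their tin

ROBOT

A 6-joint arm with a two-finger parallel gripper is mounted at the origin on a cart in front of the work surface, level with it; the furniture and walls round the work are solid. World frame = base frame: x ahead of the robot, y to its left, z up, the work surface at z = 0. Lengths are in mm, angles in rad, forces in N, time in s.
With the tool pointing down it reaches from about 400 to 925 mm from the base axis. Payload 12.5 kg.
Tool frame: the origin (TCP) lies on the centre line of the jaws, within the pads' length; the fingertips stand 14 mm ahead of it and the grasp point (between the pads) lies 5 mm behind it; z points along the fingers, x is the direction in which the jaws open and shut, and the axes are right-handed (so a half turn about z gives the same grasp; the last joint's range is limited). The gripper opens to 95 mm and grips with 3 to 60 N. Pads are 20 mm wide; open, the fingers measure 119 mm over their backs; the gripper's body (75 mm by 180 mm) begins 59 mm behind the grasp point.
Start: joints at [-1.218, 0.491, 1.559, -0, 1.092, -0.106], TCP at [276.819, -560.372, 228.661] pointing down, gripper open.
Joint ranges: [-3.1, 3.1], [-0.84, 2.19], [0.05, 2.79], [-1.13, 4.28], [0.06, 2.93], [-2.69, 2.69]. Speed limits (rad/s): [2.22, 2.22, 2.79, 3.14, 3.14, 3.14].

INTERFACE

Orientations are given as [roll, pitch, yaw] about the fixed x, y, z axes, in that order (R = Rz(yaw) Ry(pitch) Rx(roll)).
In Python, from cell import state, read_camera, job_done gives the robot as it stands.
- The arm moves only by the shell command python3 -m handwheel 'ROWS'. ROWS is JSON, a list of rows, each an object of numbers: "hand": the finger opening in m, from 0 to 0.0951; "x", "y", "z": the shift along the world's x, y, z in m; "spin": the turn about the world's z in units of 5 degrees (1.0 is 5 degrees). In form: [{"hand": .., "x": .., "y": .., "z": .., "spin": ..}, ...]. A call has 1 to 20 rows; each row is the pose to reach, as a shift and turn from the pose commanded when the call began; what a row does not reach only later rows make up. A row lasts 1/12 s, in which the tool goes at most 41.7 mm and 7.16 degrees, less where a joint would pass 70% of its speed; a pose out of reach is approached as far as the arm can. A call with a gripper value outside its range is refused whole. The fingers move at their own pace and stop on an object; the grip force is fixed at half the most. Time passes only in rows, so rows that repeat a pose let the fingers close. It gives the time, the measured TCP pose, the force and the opening at its end, in the units of the state.
- state(): the state, without advancing time (a new reading comes with each control period).
- read_camera(name): name is "side" or "top"; returns a dict with "img" (400x640x3 uint8, red, green, blue), "fx", "fy", "cx", "cy" (pixels), "D" ([k1, k2, p1, p2, k3] as OpenCV has them; the pictures are not rectified), "T" (4x4, takes a point from camera to world coordinates). Camera axes: x right, y down, z forward; pixel columns grow to the right and rows downward; lengths in mm; the calibration is good to about 2 mm. A picture is of the moment at which its call begins. There is no depth.
- job_done(): hands the job in, once; it reports no verdict.
The state is a dict: "t": time; "joints": joint angles; "qvel": joint speeds; "tau": joint torques, N m; "eef_pos": TCP position; "tcp_rot": TCP orientation; "ft_force": force on the tool from outside, world axes, zero at the start; "moment": the same for the moment, N m; "opening": opening from 0.0 (shut) to 1.0 (fully open).
Only numpy, scipy, OpenCV 4.12 (cv2) and the standard library are available. Lean on these libraries where they do the work, as an engineer would, in place of code of your own. Each camera call takes 0.05 s, during which the arm holds its last target. There are 200 camera calls.

TASK

Put the set of round biscuit cutters away in its tin: stand the smallest cutter in the tin first, set the middle one over it, then the largest over both, each standing flat on the tin's floor with its handle up, and finally close the tin with its wooden lid, fully home. The tin is only wide enough for the set when the cutters are nested, and may be nudged but must stay upright on the worktop. Leave the timer, the two measuring cups, the tablespoon and the wooden spoon where they lie.

Things in the scene. Friction and masses are not known exactly. Their poses are not given: they have to be found in the camera images.
- small_cutter: smallest of 3 round steel biscuit cutters: open ring, outer diameter 40 mm, inner 36, 26 high, with a strap handle arched over it along x. Origin: centre of its underside, z up. Strap 16 mm wide (along y), 3 thick, its top 42 mm up, level for 16 mm at the middle, room under it to 39 mm. Grip the strap's middle from above, fingers closing along y, tips about 10 mm below its top; 40 g.
- medium_cutter: middle one of 3 round steel biscuit cutters: open ring, outer diameter 58 mm, inner 53, 33 high, with a strap handle arched over it along x. Origin: centre of its underside, z up. Strap 16 mm wide (along y), 3 thick, its top 50 mm up, level for 23 mm at the middle, room under it to 47 mm. Grip the strap's middle from above, fingers closing along y, tips about 10 mm below its top; 60 g.
- large_cutter: largest of 3 round steel biscuit cutters: open ring, outer diameter 76 mm, inner 70, 40 high, with a strap handle arched over it along x. Origin: centre of its underside, z up. Strap 16 mm wide (along y), 3 thick, its top 58 mm up, level for 30 mm at the middle, room under it to 55 mm. Grip the strap's middle from above, fingers closing along y, tips about 10 mm below its top; 80 g.
- tin: open round tin of plain metal, loose on the worktop, about 0.5 kg; origin at the centre of its underside, z up. Outer diameter 112 mm, 74 mm high, floor 3 mm thick, inner clear diameter 105 mm.
- tin_lid: round wooden lid of the tin, right way up; origin: centre of its underside, z up. From below: a plug 94 mm across, 8 high (foot narrowed to 88) that enters the tin; a disc 116 mm across, 9 thick, that rests on the tin's rim; a knob with 17 mm neck and a head 24 mm across from 22 to 40 mm up. Fully home its underside is 66 mm above the tin's underside. 120 g.
- timer: kitchen timer with red top, 64 mm in diameter, 54 mm high, behind the work; leave it. Origin at the centre of its underside.
- cup_full: the bigger steel measuring cup with a long handle, 90x173x51 mm, behind the work on the left; leave it. Origin at the middle of its length, underside; the bowl is to its +y, the handle to its -y.
- cup_half: the smaller steel measuring cup with a long handle, 74x157x41 mm, behind the work on the right; leave it. Origin at the middle of its length, underside; the bowl is to its +y, the handle to its -y.
- tablespoon: steel tablespoon, 188x38x15 mm, behind the work on the left; leave it. Origin at its middle, underside; long axis x.
- wooden_spoon: wooden spoon, 316x54x14 mm, behind the work on the right; leave it. Origin at its middle, underside; long axis x.
Mind the look-alikes: they are no part of the job. What is shaped like the small_cutter but yellow is not meant.

How it is judged (in metres and radians):
On the way, in this order (a step that is already met when the one before it is completed fails the run):
1. the smallest cutter stands flat on the tin's floor, let go (z of small_cutter in the frame of tin between -0.002 and 0.007 m and horizontal distance between small_cutter and tin below 0.045 m and angle between small_cutter's own z axis and vertical below 0.1 rad and contact force between the fingers and small_cutter below 0.1 N and linear speed of small_cutter below 0.02 m/s), for 0.2 s.
2. the middle cutter stands flat over the smallest in the tin, let go (z of small_cutter in the frame of tin between -0.002 and 0.007 m and horizontal distance between each of small_cutter, medium_cutter and tin below 0.045 m and angle between each of small_cutter, medium_cutter's own z axis and vertical below 0.1 rad and z of medium_cutter in the frame of tin between -0.002 and 0.007 m and contact force between the fingers and medium_cutter below 0.1 N and linear speed of medium_cutter below 0.02 m/s and horizontal distance between small_cutter and medium_cutter below 0.011 m), for 0.2 s.
3. the largest cutter stands flat over the other two in the tin, let go (z of small_cutter in the frame of tin between -0.002 and 0.007 m and horizontal distance between each of small_cutter, medium_cutter, large_cutter and tin below 0.045 m and angle between each of small_cutter, medium_cutter, large_cutter's own z axis and vertical below 0.1 rad and z of medium_cutter in the frame of tin between -0.002 and 0.007 m and z of large_cutter in the frame of tin between -0.002 and 0.007 m and contact force between the fingers and large_cutter below 0.1 N and linear speed of large_cutter below 0.02 m/s and horizontal distance between small_cutter and medium_cutter below 0.011 m and horizontal distance between medium_cutter and large_cutter below 0.011 m), for 0.2 s.
At the end, for the whole second after the job is handed in: The cutters stand flat on the tin's floor (within 4 mm, tilt under 0.1 rad), nested with centres within 11 mm of the next; the lid is home on the tin (3 mm in height, 10 mm off-centre, 0.05 rad); the tin stands upright on the worktop; all at rest (z of small_cutter in the frame of tin between -0.002 and 0.007 m and horizontal distance between each of small_cutter, medium_cutter, large_cutter and tin below 0.045 m and angle between each of small_cutter, medium_cutter, large_cutter, tin_lid's own z axis and vertical below 0.1 rad and z of medium_cutter in the frame of tin between -0.002 and 0.007 m and z of large_cutter in the frame of tin between -0.002 and 0.007 m and horizontal distance between small_cutter and medium_cutter below 0.011 m and horizontal distance between medium_cutter and large_cutter below 0.011 m and z of tin_lid in the frame of tin between 0.06 and 0.069 m and horizontal distance between tin_lid and tin below 0.01 m and angle between the z axis of tin_lid and the z axis of tin, either way round below 0.05 rad and angle between tin's own z axis and vertical below 0.05 rad and height (world z) of tin between -0.004 and 0.004 m and linear speed of each of small_cutter, medium_cutter, large_cutter, tin_lid, tin below 0.02 m/s); the robot touches nothing.
It fails at once if the timer is moved by more than 30 mm (distance of timer from where it was at the start of the episode above 0.03 m).
It fails at once if a measuring cup is moved by more than 30 mm (distance of any of cup_full, cup_half from where it was at the start of the episode above 0.03 m).
It fails at once if the tablespoon is moved by more than 30 mm (distance of tablespoon from where it was at the start of the episode above 0.03 m).
It fails at once if the wooden spoon is moved by more than 30 mm (distance of wooden_spoon from where it was at the start of the episode above 0.03 m).
It fails at once if the tin is tipped by more than 0.4 rad (angle between tin's own z axis and vertical above 0.4 rad).
It also fails if it takes over 125 s, if anything falls off the work surface, if the arm or the gripper's body presses on something with over 40 N, if the wrist force passes 120 N, or if a joint passes its speed limit or range.

## Working session

There is one attempt and no reset: what is moved stays moved. The work goes in short steps, Python scripts to look and compute and a shell command to move; the robot and the scene stay as the last step left them, time stands still between calls to the robot, and variables do not carry over. Pictures are saved under pics/ and viewed, about 12 in all and at most 16, crops included, and the job is handed in when it is done.

```bash
mkdir -p pics; cat > h.py <<'E'
import numpy as np, cv2
from cell import state, read_camera, job_done
def cam(n):
    return read_camera(n)
def save(n,f,crop=None,s=1):
    c=cam(n); im=c["img"]
    if crop: x0,y0,x1,y1=crop; im=im[y0:y1,x0:x1]
    im=cv2.resize(im,None,fx=s,fy=s,interpolation=cv2.INTER_CUBIC)
    cv2.imwrite("pics/"+f,im[:,:,::-1]); return c
def K(c): return np.array([[c["fx"],0,c["cx"]],[0,c["fy"],c["cy"]],[0,0,1.]])
def ray(c,px,z):
    p=cv2.undistortPoints(np.array(px,float).reshape(-1,1,2),K(c),np.array(c["D"],float)).reshape(-1,2)
    T=np.array(c["T"]); d=np.c_[p,np.ones(len(p))]@T[:3,:3].T; o=T[:3,3]
    return o+d*((z-o[2])/d[:,2:3])
def proj(c,P):
    T=np.linalg.inv(np.array(c["T"])); r=cv2.Rodrigues(T[:3,:3])[0]
    return cv2.projectPoints(np.array(P,float).reshape(-1,1,3),r,T[:3,3],K(c),np.array(c["D"],float))[0].reshape(-1,2)
E
python3 - <<'E'
from h import *
for n in("top","side"):
    c=save(n,n+"0.png"); print(n,c["fx"],np.round(c["T"],3).tolist(),c["D"])
print(state())
E
```

```text
top 377.61220714078263 [[0.028, -0.99, 0.136, 364.369], [-0.999, -0.031, -0.019, 24.074], [0.023, -0.136, -0.99, 1122.025], [0.0, 0.0, 0.0, 1.0]] [0.02179677 0.         0.         0.         0.        ]
side 448.5666704807572 [[0.705, -0.335, 0.625, -243.131], [-0.709, -0.335, 0.62, -742.458], [0.002, -0.881, -0.473, 609.505], [0.0, 0.0, 0.0, 1.0]] [0.00674521 0.         0.         0.         0.        ]
{'t': 0.1, 'joints': array([-1.21759394e+00,  4.91483706e-01,  1.55933572e+00, -3.87930682e-05,
        1.09169827e+00, -1.05612775e-01]), 'qvel': array([ 0.00072228, -0.00076224, -0.0021323 ,  0.00196489,  0.00021512,
        0.00075348]), 'tau': array([ 4.43229277e-03, -6.13621688e+01, -2.58606273e+01,  6.93599484e-02,
        4.70001181e-02, -5.52943095e-05]), 'eef_pos': array([ 276.74767491, -560.19215043,  228.14803276]), 'tcp_rot': array([-3.14152936e+00,  9.23517450e-04, -1.11196323e+00]), 'ft_force': array([-0.19475847,  0.33815392,  0.49045718]), 'moment': array([-0.0107168 ,  0.00193877,  0.0007293 ]), 'opening': 0.9944776860076612}
```

View pics/top0.png

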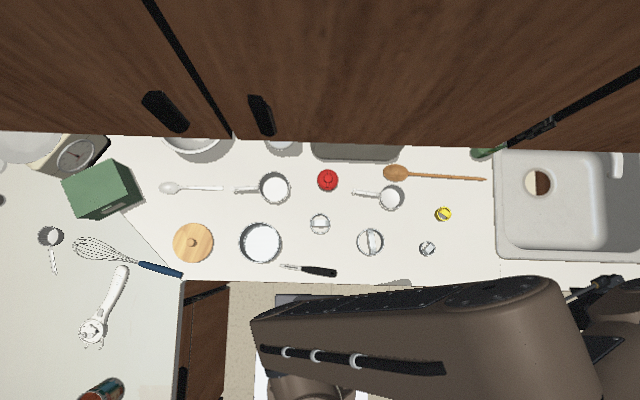

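View pics/side0.png

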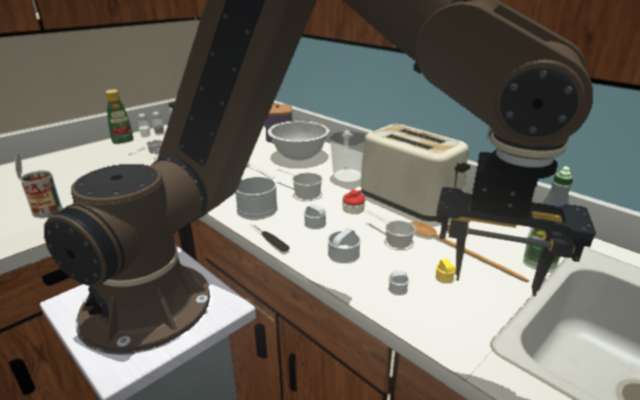

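Top view: the steel cutters look to be small at (427,248), medium at (320,224) and large at (370,242). The tin is at (261,243) and the lid at (193,243). The small look-alikes are (427,248), steel, and (443,214), yellow. The steel one fits the description. I'll confirm it in an enlarged crop.

```bash
python3 - <<'E'
from h import *
c=cam("top"); im=c["img"]
a=cv2.resize(im[195:275,295:460],None,fx=4.8,fy=4.8,interpolation=cv2.INTER_CUBIC)
s=cam("side"); b=cv2.resize(s["img"][195:300,290:470],None,fx=1.9,fy=1.9,interpolation=cv2.INTER_CUBIC)
o=np.zeros((a.shape[0]+b.shape[0],a.shape[1],3),np.uint8);o[:a.shape[0]]=a;o[a.shape[0]:,:b.shape[1]]=b
cv2.imwrite("pics/crop1.png",o[:,:,::-1])
cv2.imwrite("pics/full_top.png",im[:,:,::-1]);cv2.imwrite("pics/full_side.png",s["img"][:,:,::-1])
hsv=cv2.cvtColor(im,cv2.COLOR_RGB2HSV)
# rough positions
for n,p,z in[("small",(427,248),42),("med",(320,224),50),("large",(370,242),58),("tin",(261,243),74),("lid",(193,243),17),("timer",(328,180),54),("yellow",(443,214),42)]:
    print(n,ray(c,[p],z).round(0))
E
```

```text
small [[ 394. -316.   42.]]
med [[452.  -9.  50.]]
large [[ 405. -150.   58.]]
tin [[393. 153.  74.]]
lid [[389. 355.  17.]]
timer [[580. -28.  54.]]
yellow [[ 493. -364.   42.]]
```

View pics/crop1.png

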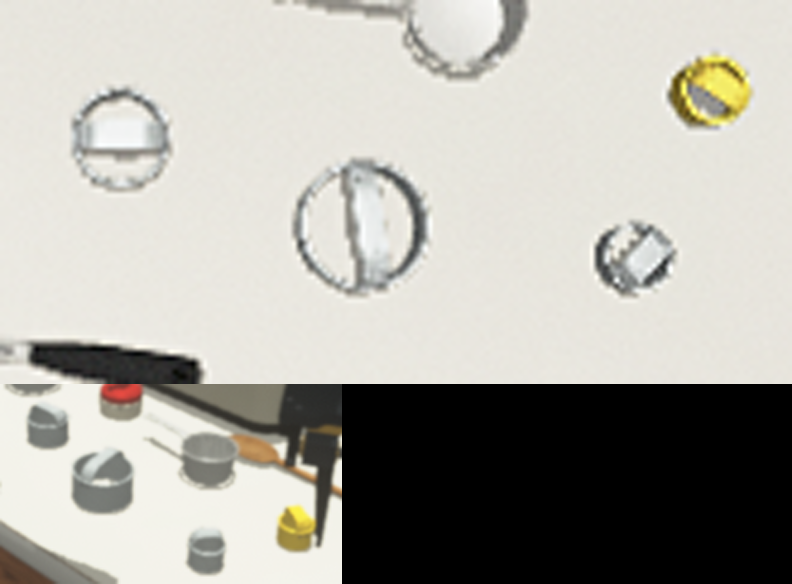

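The crop confirms it: the steel small cutter is at px (427,249). The yellow one at (443,214) is the decoy. I still need strap directions and finer centres, so I'll enlarge each cutter and fit its ring circle.

```bash
python3 - <<'E'
from h import *
c=cam("top"); im=c["img"]
hsv=cv2.cvtColor(im,cv2.COLOR_RGB2HSV)
bg=np.median(im[255:275,300:420].reshape(-1,3),0); print(bg)
tiles=[]
for n,(x,y),r,z,D in[("small",(427,248),12,20,40),("med",(320,224),15,25,58),("large",(370,242),18,30,76),("tin",(261,243),26,74,112),("lid",(193,243),26,17,116)]:
    w=im[y-r:y+r,x-r:x+r]
    d=np.abs(cv2.resize(w,None,fx=8,fy=8,interpolation=cv2.INTER_CUBIC).astype(int)-bg).max(2)
    m=(d>22).astype(np.uint8)
    k,lab,st,_=cv2.connectedComponentsWithStats(m); i=1+np.argmax(st[1:,4])
    pts=np.argwhere(lab==i)[:,::-1].astype(np.int32)
    (a,b),R=cv2.minEnclosingCircle(pts)
    pc=((a+.5)/8-.5+x-r,(b+.5)/8-.5+y-r)
    h=ray(c,[pc,(pc[0]+R/8,pc[1])],z); print(n,np.round(pc,2),h[0].round(1),"diam",2*np.linalg.norm(h[1]-h[0]).round(1),"exp",D)
for (x,y) in[(427,248),(370,242),(320,224)]:
    tiles.append(cv2.resize(im[y-16:y+16,x-16:x+16],(264,264),interpolation=cv2.INTER_CUBIC))
s=cam("side")["img"];t2=[]
for (x,y) in[(399,280),(344,244),(315,215)]:
    t2.append(cv2.resize(s[y-22:y+22,x-22:x+22],(264,264),interpolation=cv2.INTER_CUBIC))
cv2.imwrite("pics/crop2.png",np.vstack([np.hstack(tiles),np.hstack(t2)])[:,:,::-1])
E
```

```text
[233. 231. 223.]
small [426.83 248.12] [ 394.1 -322.7   20. ] diam 52.2 exp 40
med [319.65 223.58] [455.7  -8.5  25. ] diam 66.2 exp 58
large [370.11 241.81] [ 407.  -155.4   30. ] diam 86.6 exp 76
tin [258.34 241.65] [396.8 160.4  74. ] diam 115.6 exp 112
lid [193.03 242.64] [390.4 355.   17. ] diam 122.0 exp 116
```

View pics/crop2.png

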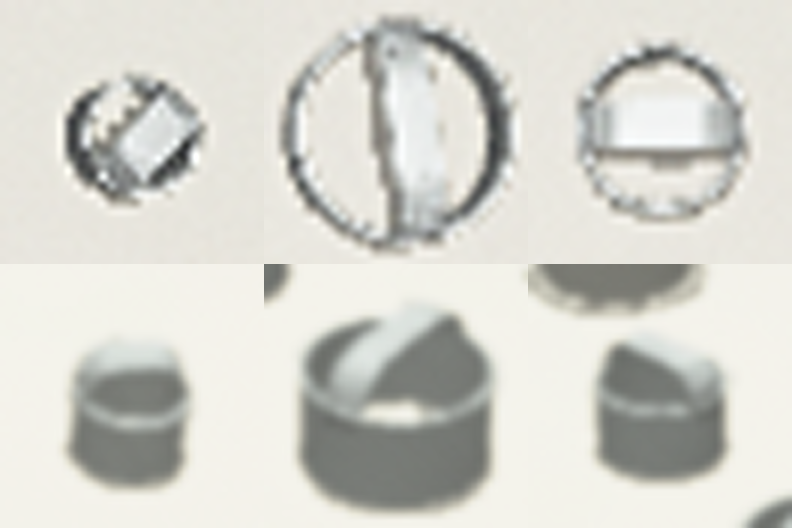

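```bash
python3 - <<'E'
from h import *
c=cam("top"); s=cam("side")
for n,p,q,z in[("small",(429.5,248.35),(398.5,272.5),42),("large",(371.1,241.3),(343.3,235),58),("med",(319.5,222.4),(314.8,207.7),50)]:
    a=ray(c,[p],z)[0];b=ray(s,[q],z)[0]; print(n,a.round(1),b.round(1))
    ct=proj(c,[[a[0],a[1],0]]); print("  base centre px top",ct.round(1),"side",proj(s,[[a[0],a[1],0]]).round(1))
im=c["img"]
A=cv2.resize(im[213:273,161:291],None,fx=6,fy=6,interpolation=cv2.INTER_CUBIC)
B=cv2.resize(s["img"][165:225,205:305],None,fx=3.5,fy=3.5,interpolation=cv2.INTER_CUBIC)
o=np.zeros((A.shape[0]+B.shape[0],A.shape[1],3),np.uint8);o[:A.shape[0]]=A;o[A.shape[0]:,:B.shape[1]]=B
cv2.imwrite("pics/crop3.png",o[:,:,::-1])
E
```

```text
small [ 393.1 -323.4   42. ] [ 391.4 -326.9   42. ]
  base centre px top [[425.  248.6]] side [[396.  287.5]]
large [ 407.4 -153.6   58. ] [ 397.3 -166.5   58. ]
  base centre px top [[367.8 242. ]] side [[341.7 252. ]]
med [457.   -7.2  50. ] [449.8 -19.   50. ]
  base centre px top [[319.  223.8]] side [[313.8 221.8]]
```

View pics/crop3.png

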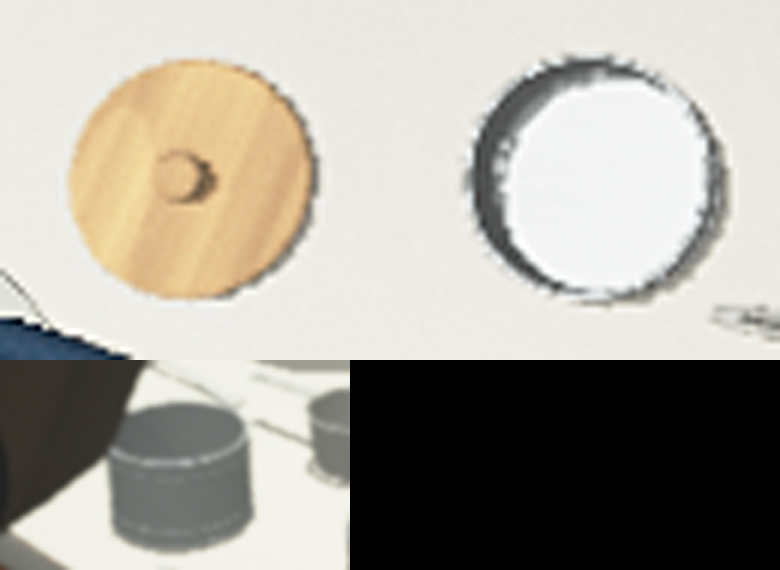

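```bash
python3 - <<'E'
from h import *
c=cam("top"); s=cam("side")
def circ(x,y,z,r): t=np.linspace(0,2*np.pi,72); return np.c_[x+r*np.cos(t),y+r*np.sin(t),0*t+z]
print("lid disc",ray(c,[(192.25,242.4)],17).round(1),"knob",ray(c,[(190.2,242)],40).round(1))
print("tin",ray(c,[(259.2,242.25)],74).round(1))
for n,x,y,r,h,l,ri,b in[("small",393.1,-323.4,20,26,388.2,407.3,294.7),("large",407.4,-153.6,38,40,327.5,359.5,262.5),("med",457,-7.2,29,33,304.5,326.2,229),("tin",*ray(c,[(259.2,242.25)],74)[0][:2],56,74,235.5,276.5,219)]:
    P=proj(s,np.r_[circ(x,y,0,r),circ(x,y,h,r)]); print(n,"pred l,r,b",P[:,0].min().round(1),P[:,0].max().round(1),P[:,1].max().round(1),"meas",l,ri,b)
E
```

```text
lid disc [[391.1 357.3  17. ]] knob [[391.5 356.2  40. ]]
tin [[395.2 157.9  74. ]]
small pred l,r,b 386.5 406.7 293.7 meas 388.2 407.3 294.7
large pred l,r,b 325.6 358.4 261.5 meas 327.5 359.5 262.5
med pred l,r,b 302.5 324.8 227.6 meas 304.5 326.2 229
tin pred l,r,b 233.5 276.8 218.5 meas 235.5 276.5 219
```

Both views agree to about 1.3 px (≈3 mm, within calibration), so I'm splitting the difference between them:

| Item | x, y (mm) |
|---|---|
| Small cutter | 394, -324.5 (strap at -45°) |
| Large cutter | 408, -154.5 (strap at +10°) |
| Medium cutter | 458, -8 (strap along y) |
| Tin | 396, 157 |
| Lid | 392, 356 |

Next is a hover over the small cutter.

```bash
python3 -m handwheel '[{"hand":0.045,"x":0.117,"y":0.236,"z":-0.1,"spin":7},{"hand":0.045,"x":0.117,"y":0.236,"z":-0.1,"spin":14},{"hand":0.045,"x":0.117,"y":0.236,"z":-0.12,"spin":21.75},{"hand":0.045,"x":0.117,"y":0.236,"z":-0.13,"spin":21.75},{"hand":0.045,"x":0.117,"y":0.236,"z":-0.13,"spin":21.75},{"hand":0.045,"x":0.117,"y":0.236,"z":-0.13,"spin":21.75},{"hand":0.045,"x":0.117,"y":0.236,"z":-0.13,"spin":21.75},{"hand":0.045,"x":0.117,"y":0.236,"z":-0.13,"spin":21.75},{"hand":0.045,"x":0.117,"y":0.236,"z":-0.13,"spin":21.75},{"hand":0.045,"x":0.117,"y":0.236,"z":-0.13,"spin":21.75},{"hand":0.045,"x":0.117,"y":0.236,"z":-0.13,"spin":21.75},{"hand":0.045,"x":0.117,"y":0.236,"z":-0.13,"spin":21.75},{"hand":0.045,"x":0.117,"y":0.236,"z":-0.13,"spin":21.75},{"hand":0.045,"x":0.117,"y":0.236,"z":-0.13,"spin":21.75},{"hand":0.045,"x":0.117,"y":0.236,"z":-0.13,"spin":21.75},{"hand":0.045,"x":0.117,"y":0.236,"z":-0.13,"spin":21.75},{"hand":0.045,"x":0.117,"y":0.236,"z":-0.13,"spin":21.75},{"hand":0.045,"x":0.117,"y":0.236,"z":-0.13,"spin":21.75},{"hand":0.045,"x":0.117,"y":0.236,"z":-0.13,"spin":21.75}]'
python3 - <<'E'
from h import *
s=state();print(s["joints"].round(2),s["eef_pos"].round(1),s["tcp_rot"].round(3))
c=cam("side");print(proj(c,[s["eef_pos"]+[0,0,-14],[394,-324.5,42]]).round(1))
A=cv2.resize(c["img"][190:310,320:480],None,fx=2.5,fy=2.5,interpolation=cv2.INTER_CUBIC)
c=cam("top");B=cv2.resize(c["img"][190:310,350:510],None,fx=2.4,fy=2.5,interpolation=cv2.INTER_CUBIC)
cv2.imwrite("pics/h1.png",np.hstack([A,B])[:,:,::-1])
E
```

```text
t: 2.08
eef_pos: [393.8, -324.4, 98.7]
tcp_rot: [3.142, -0.0, 0.783]
ft_force: [-0.5, -0.1, 0.2]
opening: 0.476
[-0.82  0.51  1.97  0.    0.66 -1.6 ] [ 393.8 -324.4   98.7] [ 3.142 -0.     0.783]
[[399.9 254.4]
 [398.3 271.5]]
```

View pics/h1.png

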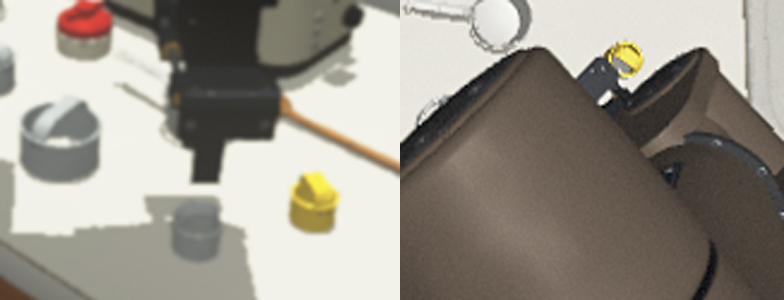

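The jaws line up with the cutter once the side camera's ~2 px bias is allowed for. The top view is therefore the better reference, so I'm shifting ~2 mm along the strap and then gripping.

```bash
python3 -m handwheel '[{"hand":0.045,"x":-0.0015,"y":0.0015,"z":-0.03},{"hand":0.045,"x":-0.0015,"y":0.0015,"z":-0.053},{"hand":0.045,"x":-0.0015,"y":0.0015,"z":-0.053},{"hand":0.01,"x":-0.0015,"y":0.0015,"z":-0.053},{"hand":0.01,"x":-0.0015,"y":0.0015,"z":-0.053},{"hand":0.01,"x":-0.0015,"y":0.0015,"z":-0.053},{"hand":0.01,"x":-0.0015,"y":0.0015,"z":-0.053},{"hand":0.01,"x":-0.0015,"y":0.0015,"z":-0.053},{"hand":0.01,"x":-0.0015,"y":0.0015,"z":-0.03},{"hand":0.01,"x":-0.0015,"y":0.0015,"z":0.02},{"hand":0.01,"x":-0.0015,"y":0.0015,"z":0.06},{"hand":0.01,"x":-0.0015,"y":0.0015,"z":0.09},{"hand":0.01,"x":-0.0015,"y":0.0015,"z":0.09},{"hand":0.01,"x":-0.0015,"y":0.0015,"z":0.09}]'
python3 - <<'E'
from h import *
c=save("side","h2.png",(300,130,500,280),3)
s=state();print(s["opening"]*95.1,s["eef_pos"],proj(c,[s["eef_pos"]+[0,0,-14]]))
E
```

```text
44.50814505280972 [ 393.82114798 -324.37167337   98.65912549] [[399.87075967 254.4356769 ]]invalid input
```

View pics/h2.png

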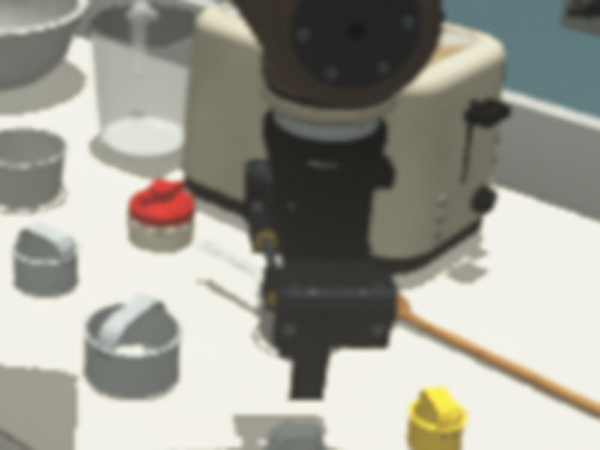

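The call was refused because every row needs all its keys. I'll retype it with spin included.

```bash
python3 -m handwheel '[{"hand":0.045,"x":-0.0015,"y":0.0015,"z":-0.03,"spin":0},{"hand":0.045,"x":-0.0015,"y":0.0015,"z":-0.053,"spin":0},{"hand":0.045,"x":-0.0015,"y":0.0015,"z":-0.053,"spin":0},{"hand":0.01,"x":-0.0015,"y":0.0015,"z":-0.053,"spin":0},{"hand":0.01,"x":-0.0015,"y":0.0015,"z":-0.053,"spin":0},{"hand":0.01,"x":-0.0015,"y":0.0015,"z":-0.053,"spin":0},{"hand":0.01,"x":-0.0015,"y":0.0015,"z":-0.053,"spin":0},{"hand":0.01,"x":-0.0015,"y":0.0015,"z":-0.053,"spin":0},{"hand":0.01,"x":-0.0015,"y":0.0015,"z":-0.03,"spin":0},{"hand":0.01,"x":-0.0015,"y":0.0015,"z":0.02,"spin":0},{"hand":0.01,"x":-0.0015,"y":0.0015,"z":0.06,"spin":0},{"hand":0.01,"x":-0.0015,"y":0.0015,"z":0.09,"spin":0},{"hand":0.01,"x":-0.0015,"y":0.0015,"z":0.09,"spin":0},{"hand":0.01,"x":-0.0015,"y":0.0015,"z":0.09,"spin":0}]'
python3 - <<'E'
from h import *
c=save("side","h3.png",(300,130,500,280),3)
s=state();print(s["opening"]*95.1,s["eef_pos"],proj(c,[s["eef_pos"]+[0,0,-14],s["eef_pos"]+[0,0,-46]]))
E
```

```text
t: 3.4
eef_pos: [392.7, -323.3, 190.9]
tcp_rot: [3.137, 0.0, 0.786]
ft_force: [-0.3, 0.6, -1.7]
opening: 0.162
15.215222195008728 [ 392.23780571 -322.73926196  189.26127163] [[402.4957174  215.62955132]
 [401.12740582 229.76380096]]
```

View pics/h3.png

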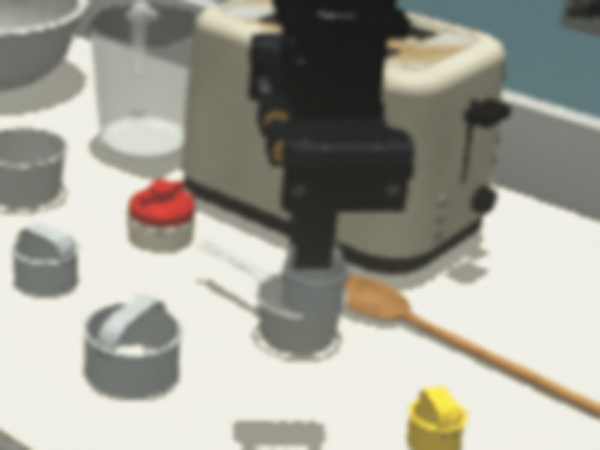

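The small cutter is held centred, hanging at crop (315,285) under the fingers, with the opening at 15 mm on its 16 mm strap. Now to the tin.

```bash
python3 -m handwheel '[{"hand":0.01,"x":0.03,"y":0.04,"z":0,"spin":0},{"hand":0.01,"x":0.05,"y":0.08,"z":0,"spin":0},{"hand":0.01,"x":0.06,"y":0.12,"z":0,"spin":0},{"hand":0.01,"x":0.06,"y":0.16,"z":0,"spin":0},{"hand":0.01,"x":0.06,"y":0.2,"z":0,"spin":0},{"hand":0.01,"x":0.06,"y":0.24,"z":0,"spin":0},{"hand":0.01,"x":0.06,"y":0.28,"z":0,"spin":0},{"hand":0.01,"x":0.06,"y":0.32,"z":0,"spin":0},{"hand":0.01,"x":0.06,"y":0.36,"z":0,"spin":0},{"hand":0.01,"x":0.05,"y":0.4,"z":0,"spin":0},{"hand":0.01,"x":0.03,"y":0.44,"z":0,"spin":0},{"hand":0.01,"x":0.01,"y":0.475,"z":0,"spin":0},{"hand":0.01,"x":0.003,"y":0.481,"z":-0.01,"spin":0},{"hand":0.01,"x":0.003,"y":0.481,"z":-0.03,"spin":0},{"hand":0.01,"x":0.003,"y":0.481,"z":-0.045,"spin":0},{"hand":0.01,"x":0.003,"y":0.481,"z":-0.045,"spin":0},{"hand":0.01,"x":0.003,"y":0.481,"z":-0.045,"spin":0},{"hand":0.01,"x":0.003,"y":0.481,"z":-0.045,"spin":0}]'
python3 - <<'E'
from h import *
c=cam("side");s=state();e=s["eef_pos"];print(s["joints"].round(2),s["opening"]*95.1,e,proj(c,[e+[0,0,-14],e+[0,0,-45.7]]))
A=cv2.resize(c["img"][120:240,200:330],None,fx=3,fy=3,interpolation=cv2.INTER_CUBIC)
c=cam("top");B=cv2.resize(c["img"][190:310,180:310],None,fx=3,fy=3,interpolation=cv2.INTER_CUBIC)
cv2.imwrite("pics/h4.png",np.hstack([A,B])[:,:,::-1])
E
```

```text
t: 4.95
eef_pos: [395.4, 158.0, 143.6]
tcp_rot: [-3.141, 0.001, 0.786]
ft_force: [-0.1, 0.4, -0.6]
opening: 0.156
[ 0.22  0.34  2.12  0.    0.68 -0.56] 15.178164207102391 [395.53495596 157.95840257 143.94538572] [[253.17549507 165.2349722 ]
 [254.05156974 176.11508245]]
```

View pics/h4.png

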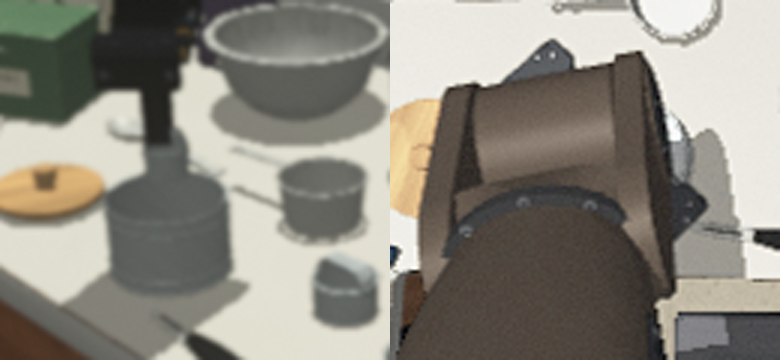

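The held cutter (crop x ≈165) sits over the tin's middle (crop x ≈167). Lower, release, and rise.

```bash
python3 -m handwheel '[{"hand":0.01,"x":0,"y":0,"z":-0.04,"spin":0},{"hand":0.01,"x":0,"y":0,"z":-0.075,"spin":0},{"hand":0.01,"x":0,"y":0,"z":-0.09,"spin":0},{"hand":0.01,"x":0,"y":0,"z":-0.095,"spin":0},{"hand":0.01,"x":0,"y":0,"z":-0.095,"spin":0},{"hand":0.01,"x":0,"y":0,"z":-0.095,"spin":0}]'
python3 -m handwheel '[{"hand":0.035,"x":0,"y":0,"z":0,"spin":0},{"hand":0.035,"x":0,"y":0,"z":0,"spin":0},{"hand":0.035,"x":0,"y":0,"z":0,"spin":0},{"hand":0.035,"x":0,"y":0,"z":0.02,"spin":0},{"hand":0.035,"x":0,"y":0,"z":0.06,"spin":0},{"hand":0.035,"x":0,"y":0,"z":0.1,"spin":0},{"hand":0.035,"x":0,"y":0,"z":0.14,"spin":0},{"hand":0.035,"x":0,"y":0,"z":0.14,"spin":0},{"hand":0.035,"x":0,"y":0,"z":0.14,"spin":0}]'
```

```text
t: 5.55
eef_pos: [395.7, 158.0, 49.0]
tcp_rot: [3.141, -0.001, 0.786]
ft_force: [-0.2, 0.6, -0.6]
opening: 0.161
t: 6.3
eef_pos: [396.0, 158.3, 190.7]
tcp_rot: [3.139, -0.004, 0.786]
ft_force: [-0.4, -0.1, -1.0]
opening: 0.364
```

```bash
python3 -m handwheel '[{"hand":0.04,"x":0.02,"y":-0.035,"z":0,"spin":-1},{"hand":0.04,"x":0.04,"y":-0.07,"z":0,"spin":-2},{"hand":0.04,"x":0.06,"y":-0.105,"z":0,"spin":-3},{"hand":0.04,"x":0.061,"y":-0.14,"z":-0.01,"spin":-5},{"hand":0.04,"x":0.061,"y":-0.165,"z":-0.03,"spin":-6},{"hand":0.04,"x":0.061,"y":-0.165,"z":-0.06,"spin":-7},{"hand":0.04,"x":0.061,"y":-0.165,"z":-0.08,"spin":-8.7},{"hand":0.04,"x":0.061,"y":-0.165,"z":-0.08,"spin":-8.7},{"hand":0.04,"x":0.061,"y":-0.165,"z":-0.08,"spin":-8.7},{"hand":0.04,"x":0.061,"y":-0.165,"z":-0.08,"spin":-8.7}]'
python3 - <<'E'
from h import *
c=cam("side");s=state();e=s["eef_pos"];print(s["opening"]*95.1,e,proj(c,[e+[0,0,-14],[457,-7,50]]).round(1))
A=cv2.resize(c["img"][150:250,200:400],None,fx=3.5,fy=3.5,interpolation=cv2.INTER_CUBIC)
c=cam("top");B=cv2.resize(c["img"][195:275,200:380],None,fx=3.5*10/9,fy=3,interpolation=cv2.INTER_CUBIC)
cv2.imwrite("pics/h5.png",np.vstack([A,B])[:,:,::-1])
E
```

```text
t: 7.13
eef_pos: [456.5, -6.7, 109.0]
tcp_rot: [-3.142, 0.0, 0.031]
ft_force: [-0.2, 0.5, 0.3]
opening: 0.423
39.89012144083051 [456.67256703  -6.62977532 109.42574374] [[313.2 189.4]
 [313.6 205.1]]
```

View pics/h5.png

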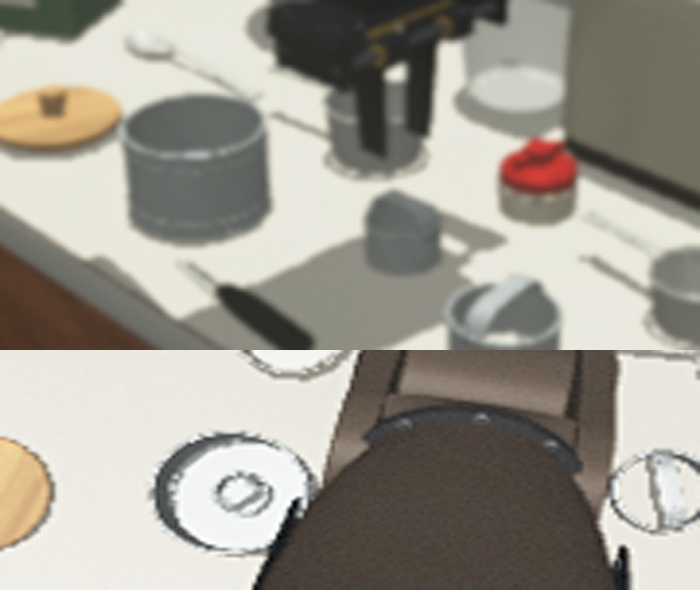

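The small cutter stands in the tin, centred in the top view at about crop (243,494). The fingers straddle the medium cutter's strap, so I'll grip it.

```bash
python3 -m handwheel '[{"hand":0.04,"x":0,"y":-0.0015,"z":-0.03,"spin":0},{"hand":0.04,"x":0,"y":-0.0015,"z":-0.053,"spin":0},{"hand":0.04,"x":0,"y":-0.0015,"z":-0.053,"spin":0},{"hand":0.01,"x":0,"y":-0.0015,"z":-0.053,"spin":0},{"hand":0.01,"x":0,"y":-0.0015,"z":-0.053,"spin":0},{"hand":0.01,"x":0,"y":-0.0015,"z":-0.053,"spin":0},{"hand":0.01,"x":0,"y":-0.0015,"z":-0.053,"spin":0},{"hand":0.01,"x":0,"y":-0.0015,"z":-0.053,"spin":0},{"hand":0.01,"x":0,"y":-0.0015,"z":-0.03,"spin":0},{"hand":0.01,"x":0,"y":-0.0015,"z":0.01,"spin":0},{"hand":0.01,"x":0,"y":-0.0015,"z":0.05,"spin":0},{"hand":0.01,"x":0,"y":-0.0015,"z":0.08,"spin":0},{"hand":0.01,"x":0,"y":-0.0015,"z":0.08,"spin":0},{"hand":0.01,"x":0,"y":-0.0015,"z":0.08,"spin":0}]'
python3 - <<'E'
from h import *
c=cam("side");s=state();e=s["eef_pos"];print(s["opening"]*95.1,e)
t=np.linspace(0,6.28,60);C=np.c_[29*np.cos(t),29*np.sin(t),0*t]+e
P=proj(c,np.r_[C+[0,0,-56],C+[0,0,-23]]);print("pred ring l r b",P[:,0].min(),P[:,0].max(),P[:,1].max(),"tip",proj(c,[e+[8,0,-14],e+[-8,0,-14]]))
A=cv2.resize(c["img"][130:220,250:380],None,fx=6,fy=6,interpolation=cv2.INTER_CUBIC)
cv2.imwrite("pics/h6.png",A[:,:,::-1])
c=cam("top");print(ray(c,[(262,242.5)],27))
cv2.imwrite("pics/h6top.png",c["img"][:,:,::-1])
E
```

```text
t: 8.4
eef_pos: [456.7, -8.4, 190.2]
tcp_rot: [3.141, -0.004, 0.027]
ft_force: [-0.8, -0.3, -1.9]
opening: 0.16
15.488852661801422 [456.04216786  -8.32141829 188.83589129]
pred ring l r b 301.39951208789347 324.9842886813042 181.41366012782623 tip [[315.50357107 159.88648998]
 [310.79064718 161.71246765]]
[[396.08313871 155.89736898  27.        ]]
```

View pics/h6.png

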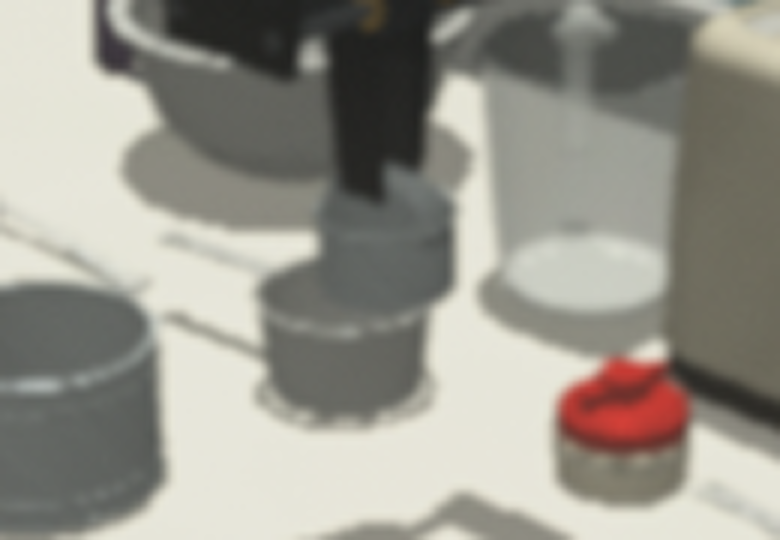

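The medium cutter is held centred, with its ring at px 302.5–325.3 against 301.4–325.0 predicted. I'll carry it over with the strap turned parallel to the small one's.

```bash
python3 -m handwheel '[{"hand":0.01,"x":0.0,"y":0.04,"z":0,"spin":1},{"hand":0.01,"x":0.0,"y":0.08,"z":0,"spin":2},{"hand":0.01,"x":-0.02,"y":0.12,"z":0,"spin":3},{"hand":0.01,"x":-0.045,"y":0.15,"z":0,"spin":4},{"hand":0.01,"x":-0.0605,"y":0.1665,"z":0,"spin":5.5},{"hand":0.01,"x":-0.0605,"y":0.1665,"z":-0.01,"spin":7},{"hand":0.01,"x":-0.0605,"y":0.1665,"z":-0.025,"spin":8.7},{"hand":0.01,"x":-0.0605,"y":0.1665,"z":-0.04,"spin":8.7},{"hand":0.01,"x":-0.0605,"y":0.1665,"z":-0.04,"spin":8.7},{"hand":0.01,"x":-0.0605,"y":0.1665,"z":-0.04,"spin":8.7},{"hand":0.01,"x":-0.0605,"y":0.1665,"z":-0.04,"spin":8.7},{"hand":0.01,"x":-0.0605,"y":0.1665,"z":-0.04,"spin":8.7}]'
python3 - <<'E'
from h import *
c=cam("side");s=state();e=s["eef_pos"];print(s["opening"]*95.1,e,s["tcp_rot"])
E
```

```text
t: 9.5
eef_pos: [396.1, 158.1, 149.0]
tcp_rot: [3.141, -0.0, 0.785]
ft_force: [-0.5, -0.0, -0.3]
opening: 0.161
15.144727904906853 [396.08254578 158.05267134 149.08351316] [ 3.14123702e+00 -6.42660833e-04  7.84804289e-01]
```

```bash
python3 -m handwheel '[{"hand":0.01,"x":0,"y":0,"z":-0.035,"spin":0},{"hand":0.01,"x":0,"y":0,"z":-0.05,"spin":0},{"hand":0.01,"x":0,"y":0,"z":-0.065,"spin":0},{"hand":0.01,"x":0,"y":0,"z":-0.08,"spin":0},{"hand":0.01,"x":0,"y":0,"z":-0.0895,"spin":0},{"hand":0.01,"x":0,"y":0,"z":-0.0895,"spin":0},{"hand":0.01,"x":0,"y":0,"z":-0.0895,"spin":0}]'
```

```text
t: 10.13
eef_pos: [396.0, 158.1, 59.2]
tcp_rot: [-3.142, -0.0, 0.785]
ft_force: [0.4, -1.0, -1.1]
opening: 0.163
```

```bash
python3 -m handwheel '[{"hand":0.035,"x":0,"y":0,"z":0,"spin":0},{"hand":0.035,"x":0,"y":0,"z":0,"spin":0},{"hand":0.035,"x":0,"y":0,"z":0,"spin":0},{"hand":0.035,"x":0,"y":0,"z":0.02,"spin":0},{"hand":0.035,"x":0,"y":0,"z":0.06,"spin":0},{"hand":0.035,"x":0,"y":0,"z":0.1,"spin":0},{"hand":0.035,"x":0,"y":0,"z":0.13,"spin":0},{"hand":0.035,"x":0,"y":0,"z":0.13,"spin":0}]'
python3 -m handwheel '[{"hand":0.04,"x":0.02,"y":-0.035,"z":0,"spin":1},{"hand":0.04,"x":0.04,"y":-0.07,"z":0,"spin":2},{"hand":0.04,"x":0.05,"y":-0.105,"z":0,"spin":3.5},{"hand":0.04,"x":0.05,"y":-0.14,"z":0,"spin":5},{"hand":0.04,"x":0.05,"y":-0.18,"z":0,"spin":6.5},{"hand":0.04,"x":0.05,"y":-0.22,"z":0,"spin":8},{"hand":0.04,"x":0.03,"y":-0.26,"z":0,"spin":9.5},{"hand":0.04,"x":0.011,"y":-0.29,"z":-0.02,"spin":11},{"hand":0.04,"x":0.011,"y":-0.312,"z":-0.04,"spin":11},{"hand":0.04,"x":0.011,"y":-0.312,"z":-0.07,"spin":11},{"hand":0.04,"x":0.011,"y":-0.312,"z":-0.075,"spin":11},{"hand":0.04,"x":0.011,"y":-0.312,"z":-0.075,"spin":11},{"hand":0.04,"x":0.011,"y":-0.312,"z":-0.075,"spin":11}]'
python3 - <<'E'
from h import *
c=cam("side");s=state();e=s["eef_pos"];print(s["joints"].round(2),s["opening"]*95.1,e,proj(c,[e+[0,0,-14],[407,-153.5,58]]).round(1))
A=cv2.resize(c["img"][160:270,230:400],None,fx=4,fy=4,interpolation=cv2.INTER_CUBIC)
c=cam("top");B=np.zeros((150,680,3),np.uint8);b=cv2.resize(c["img"][215:265,200:410],None,fx=3,fy=3,interpolation=cv2.INTER_CUBIC);B[:,:b.shape[1]]=b
cv2.imwrite("pics/h7.png",np.vstack([A,B])[:,:,::-1])
E
```

```text
t: 10.8
eef_pos: [397.5, 158.6, 194.5]
tcp_rot: [3.137, -0.008, 0.786]
ft_force: [0.6, 0.2, 0.3]
opening: 0.369
t: 11.88
eef_pos: [407.0, -153.3, 114.6]
tcp_rot: [-3.141, -0.001, 1.745]
ft_force: [-0.0, 0.4, 0.1]
opening: 0.421
[-0.51  0.41  2.13  0.    0.6  -2.26] 40.13778144762672 [ 407.39071362 -153.26527304  115.16131546] [[342.4 214.9]
 [342.  231.2]]
```

View pics/h7.png

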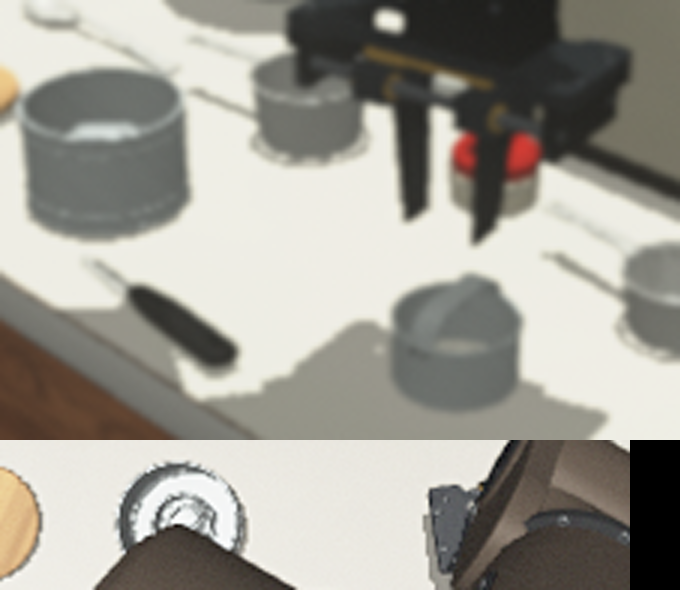

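The medium cutter is nested over the small one, with both arches visible in the top crop around (180,515). The fingers straddle the large strap, and I'm nudging ~2 mm toward it.

```bash
python3 -m handwheel '[{"hand":0.04,"x":0.0025,"y":-0.0015,"z":-0.03,"spin":0},{"hand":0.04,"x":0.0025,"y":-0.0015,"z":-0.05,"spin":0},{"hand":0.04,"x":0.0025,"y":-0.0015,"z":-0.05,"spin":0},{"hand":0.01,"x":0.0025,"y":-0.0015,"z":-0.05,"spin":0},{"hand":0.01,"x":0.0025,"y":-0.0015,"z":-0.05,"spin":0},{"hand":0.01,"x":0.0025,"y":-0.0015,"z":-0.05,"spin":0},{"hand":0.01,"x":0.0025,"y":-0.0015,"z":-0.05,"spin":0},{"hand":0.01,"x":0.0025,"y":-0.0015,"z":-0.05,"spin":0},{"hand":0.01,"x":0.0025,"y":-0.0015,"z":-0.03,"spin":0},{"hand":0.01,"x":0.0025,"y":-0.0015,"z":0.01,"spin":0},{"hand":0.01,"x":0.0025,"y":-0.0015,"z":0.05,"spin":0},{"hand":0.01,"x":0.0025,"y":-0.0015,"z":0.08,"spin":0},{"hand":0.01,"x":0.0025,"y":-0.0015,"z":0.08,"spin":0},{"hand":0.01,"x":0.0025,"y":-0.0015,"z":0.08,"spin":0}]'
python3 - <<'E'
from h import *
c=cam("side");s=state();e=s["eef_pos"];print(s["opening"]*95.1,e)
t=np.linspace(0,6.28,60);C=np.c_[38*np.cos(t),38*np.sin(t),0*t]+e
P=proj(c,np.r_[C+[0,0,-64.5],C+[0,0,-24.5]]);print("pred ring l r b",P[:,0].min(),P[:,0].max(),P[:,1].max())
A=cv2.resize(c["img"][130:220,285:395],None,fx=6,fy=6,interpolation=cv2.INTER_CUBIC)
cv2.imwrite("pics/h8.png",A[:,:,::-1])
t=cam("top")["img"];cv2.imwrite("pics/h8t.png",t[:,:,::-1])
E
```

```text
t: 13.15
eef_pos: [409.6, -155.5, 195.6]
tcp_rot: [3.139, 0.002, 1.746]
ft_force: [0.4, -0.2, -1.5]
opening: 0.162
15.33678951350907 [ 409.04982734 -155.21832631  194.26948189]
pred ring l r b 326.8025969150448 361.69563614096944 212.3056406368466
```

View pics/h8.png

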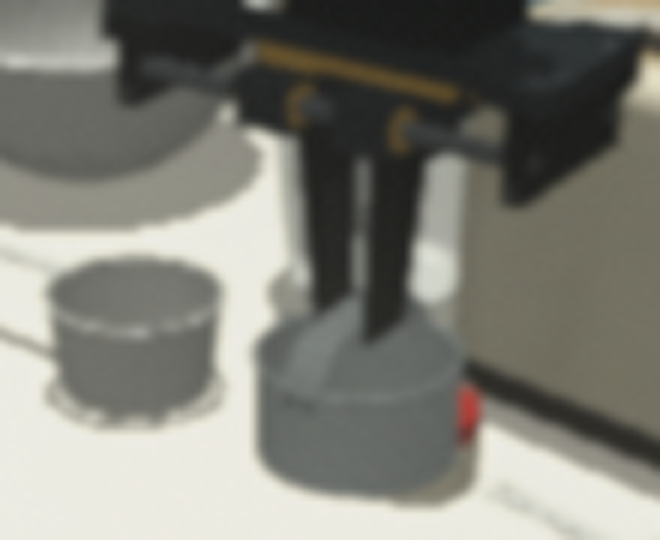

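The large cutter is held centred, at px 327.4–362.4 against 326.8–361.7 predicted. Now to the tin.

```bash
python3 -m handwheel '[{"hand":0.01,"x":0.02,"y":0.035,"z":0,"spin":-1},{"hand":0.01,"x":0.04,"y":0.07,"z":0,"spin":-2},{"hand":0.01,"x":0.04,"y":0.11,"z":0,"spin":-3},{"hand":0.01,"x":0.04,"y":0.15,"z":0,"spin":-4},{"hand":0.01,"x":0.04,"y":0.19,"z":0,"spin":-5},{"hand":0.01,"x":0.04,"y":0.23,"z":0,"spin":-6},{"hand":0.01,"x":0.02,"y":0.265,"z":0,"spin":-7},{"hand":0.01,"x":0,"y":0.295,"z":0,"spin":-8},{"hand":0.01,"x":-0.0135,"y":0.313,"z":-0.01,"spin":-9.5},{"hand":0.01,"x":-0.0135,"y":0.313,"z":-0.03,"spin":-11},{"hand":0.01,"x":-0.0135,"y":0.313,"z":-0.04,"spin":-11},{"hand":0.01,"x":-0.0135,"y":0.313,"z":-0.04,"spin":-11},{"hand":0.01,"x":-0.0135,"y":0.313,"z":-0.04,"spin":-11},{"hand":0.01,"x":-0.0135,"y":0.313,"z":-0.04,"spin":-11},{"hand":0.01,"x":-0.0135,"y":0.313,"z":-0.04,"spin":-11}]'
python3 - <<'E'
from h import *
c=cam("side");s=state();e=s["eef_pos"];print(s["opening"]*95.1,e,s["tcp_rot"])
A=cv2.resize(c["img"][120:225,205:315],None,fx=5.5,fy=5.5,interpolation=cv2.INTER_CUBIC)
cv2.imwrite("pics/h9.png",A[:,:,::-1])
E
```

```text
t: 14.5
eef_pos: [396.1, 157.4, 154.4]
tcp_rot: [3.141, -0.0, 0.786]
ft_force: [0.2, 0.6, -0.5]
opening: 0.16
14.748064703460576 [396.11801312 157.43465757 154.48194272] [ 3.14133521e+00 -5.42003316e-04  7.86014201e-01]
```

View pics/h9.png

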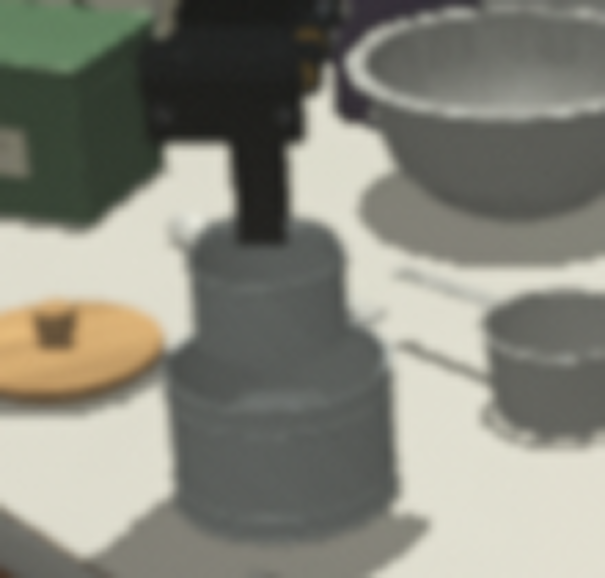

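```bash
python3 -m handwheel '[{"hand":0.01,"x":0,"y":0.0005,"z":-0.035,"spin":0},{"hand":0.01,"x":0,"y":0.0005,"z":-0.045,"spin":0},{"hand":0.01,"x":0,"y":0.0005,"z":-0.06,"spin":0},{"hand":0.01,"x":0,"y":0.0005,"z":-0.075,"spin":0},{"hand":0.01,"x":0,"y":0.0005,"z":-0.0865,"spin":0},{"hand":0.01,"x":0,"y":0.0005,"z":-0.0865,"spin":0},{"hand":0.01,"x":0,"y":0.0005,"z":-0.0865,"spin":0}]'
```

```text
t: 15.13
eef_pos: [396.0, 158.0, 67.6]
tcp_rot: [-3.141, 0.0, 0.786]
ft_force: [0.4, 0.2, -1.0]
opening: 0.164
```

```bash
python3 -m handwheel '[{"hand":0.035,"x":0,"y":0,"z":0,"spin":0},{"hand":0.035,"x":0,"y":0,"z":0,"spin":0},{"hand":0.035,"x":0,"y":0,"z":0,"spin":0},{"hand":0.035,"x":0,"y":0,"z":0.02,"spin":0},{"hand":0.035,"x":0,"y":0,"z":0.06,"spin":0},{"hand":0.035,"x":0,"y":0,"z":0.1,"spin":0},{"hand":0.035,"x":0,"y":0,"z":0.12,"spin":0},{"hand":0.06,"x":0,"y":0.04,"z":0.12,"spin":0},{"hand":0.06,"x":0,"y":0.08,"z":0.12,"spin":0},{"hand":0.06,"x":0,"y":0.12,"z":0.11,"spin":0},{"hand":0.06,"x":-0.0045,"y":0.16,"z":0.09,"spin":0},{"hand":0.06,"x":-0.0045,"y":0.199,"z":0.07,"spin":0},{"hand":0.06,"x":-0.0045,"y":0.199,"z":0.04,"spin":0},{"hand":0.06,"x":-0.0045,"y":0.199,"z":0.04,"spin":0},{"hand":0.06,"x":-0.0045,"y":0.199,"z":0.04,"spin":0}]'
python3 - <<'E'
from h import *
c=cam("side");s=state();e=s["eef_pos"];print(s["opening"]*95.1,e,s["joints"].round(2),proj(c,[e+[0,0,-14],[391.3,357,40]]).round(1))
A=cv2.resize(c["img"][130:230,150:310],None,fx=4,fy=4,interpolation=cv2.INTER_CUBIC)
c=cam("top");B=cv2.resize(c["img"][213:273,161:291],(640,295),interpolation=cv2.INTER_CUBIC)
cv2.imwrite("pics/h10.png",cv2.resize(np.vstack([A[:300],B]),None,fx=1,fy=1)[:,:,::-1])
E
```

```text
t: 16.38
eef_pos: [390.5, 356.6, 107.1]
tcp_rot: [-3.141, 0.003, 0.787]
ft_force: [0.1, -0.6, -0.5]
opening: 0.631
60.12598729521368 [391.24644071 356.54191816 108.34003402] [ 0.61  0.52  1.91 -0.    0.71 -0.17] [[211.8 157.4]
 [213.8 174.1]]
```

View pics/h10.png

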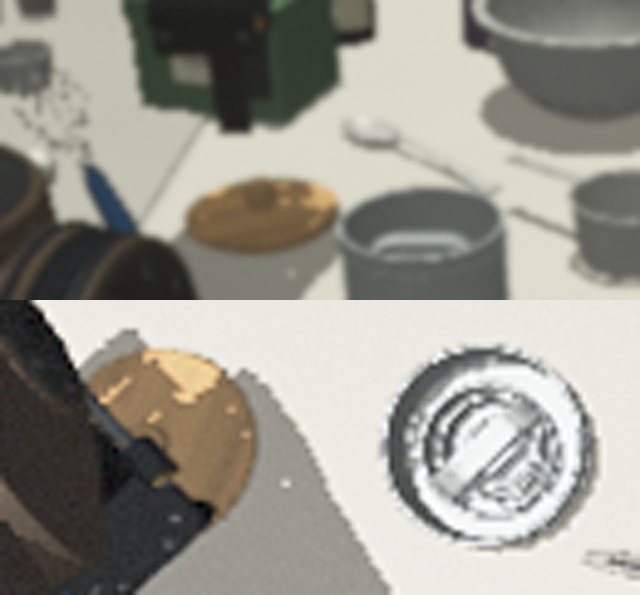

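All three cutters are nested in the tin: concentric rings in the top crop around (490,445), with the tin still at its original place. Now the lid. I'll close on the knob in two perpendicular directions so it centres both ways.

```bash
python3 -m handwheel '[{"hand":0.06,"x":0.0015,"y":-0.001,"z":-0.035,"spin":0},{"hand":0.06,"x":0.0015,"y":-0.001,"z":-0.06,"spin":0},{"hand":0.06,"x":0.0015,"y":-0.001,"z":-0.073,"spin":0},{"hand":0.06,"x":0.0015,"y":-0.001,"z":-0.073,"spin":0},{"hand":0.015,"x":0.0015,"y":-0.001,"z":-0.073,"spin":0},{"hand":0.015,"x":0.0015,"y":-0.001,"z":-0.073,"spin":0},{"hand":0.015,"x":0.0015,"y":-0.001,"z":-0.073,"spin":0},{"hand":0.015,"x":0.0015,"y":-0.001,"z":-0.073,"spin":0},{"hand":0.015,"x":0.0015,"y":-0.001,"z":-0.073,"spin":0},{"hand":0.015,"x":0.0015,"y":-0.001,"z":-0.073,"spin":0}]'
python3 -m handwheel '[{"hand":0.05,"x":0,"y":0,"z":0,"spin":0},{"hand":0.05,"x":0,"y":0,"z":0,"spin":0},{"hand":0.05,"x":0,"y":0,"z":0,"spin":0},{"hand":0.05,"x":0,"y":0,"z":0,"spin":18},{"hand":0.05,"x":0,"y":0,"z":0,"spin":18},{"hand":0.05,"x":0,"y":0,"z":0,"spin":18},{"hand":0.05,"x":0,"y":0,"z":0,"spin":18},{"hand":0.05,"x":0,"y":0,"z":0,"spin":18},{"hand":0.05,"x":0,"y":0,"z":0,"spin":18},{"hand":0.05,"x":0,"y":0,"z":0,"spin":18},{"hand":0.05,"x":0,"y":0,"z":0,"spin":18},{"hand":0.05,"x":0,"y":0,"z":0,"spin":18},{"hand":0.05,"x":0,"y":0,"z":0,"spin":18},{"hand":0.05,"x":0,"y":0,"z":0,"spin":18},{"hand":0.05,"x":0,"y":0,"z":0,"spin":18},{"hand":0.05,"x":0,"y":0,"z":0,"spin":18},{"hand":0.05,"x":0,"y":0,"z":0,"spin":18},{"hand":0.05,"x":0,"y":0,"z":0,"spin":18}]'
python3 -m handwheel '[{"hand":0.015,"x":0,"y":0,"z":0,"spin":0},{"hand":0.015,"x":0,"y":0,"z":0,"spin":0},{"hand":0.015,"x":0,"y":0,"z":0,"spin":0},{"hand":0.015,"x":0,"y":0,"z":0,"spin":0},{"hand":0.015,"x":0,"y":0,"z":0,"spin":0},{"hand":0.015,"x":0,"y":0,"z":0,"spin":0},{"hand":0.015,"x":0,"y":0,"z":0.03,"spin":0},{"hand":0.015,"x":0,"y":0,"z":0.07,"spin":0},{"hand":0.015,"x":0,"y":0,"z":0.11,"spin":0},{"hand":0.015,"x":0,"y":0,"z":0.11,"spin":0},{"hand":0.015,"x":0,"y":0,"z":0.11,"spin":0}]'
```

```text
t: 17.32
eef_pos: [392.9, 356.2, 35.2]
tcp_rot: [3.141, -0.001, 0.786]
ft_force: [0.4, -0.3, 0.8]
opening: 0.265
t: 18.82
eef_pos: [392.8, 356.1, 34.6]
tcp_rot: [-3.141, -0.0, 2.354]
ft_force: [-0.2, -0.3, 0.9]
opening: 0.525
t: 19.73
eef_pos: [393.3, 356.5, 146.4]
tcp_rot: [3.138, 0.001, 2.357]
ft_force: [0.1, 0.3, -2.0]
opening: 0.246
```

```bash
python3 -m handwheel '[{"hand":0.015,"x":0,"y":-0.035,"z":0,"spin":0},{"hand":0.015,"x":0,"y":-0.07,"z":0,"spin":0},{"hand":0.015,"x":0.003,"y":-0.105,"z":0,"spin":0},{"hand":0.015,"x":0.003,"y":-0.14,"z":0,"spin":0},{"hand":0.015,"x":0.003,"y":-0.175,"z":0,"spin":0},{"hand":0.015,"x":0.003,"y":-0.19,"z":0,"spin":0},{"hand":0.015,"x":0.003,"y":-0.199,"z":0,"spin":0},{"hand":0.015,"x":0.003,"y":-0.199,"z":-0.015,"spin":0},{"hand":0.015,"x":0.003,"y":-0.199,"z":-0.025,"spin":0},{"hand":0.015,"x":0.003,"y":-0.199,"z":-0.03,"spin":0},{"hand":0.015,"x":0.003,"y":-0.199,"z":-0.03,"spin":0},{"hand":0.015,"x":0.003,"y":-0.199,"z":-0.03,"spin":0},{"hand":0.015,"x":0.003,"y":-0.199,"z":-0.03,"spin":0}]'
python3 - <<'E'
from h import *
c=cam("side");s=state();e=s["eef_pos"];print(s["opening"]*95.1,e)
# lid disc in side view by wood colour, against prediction from the TCP; tin silhouette likewise
hsv=cv2.cvtColor(c["img"],cv2.COLOR_RGB2HSV);m=cv2.inRange(hsv,(8,60,60),(25,255,255))
m[:, :200]=0;m[:,320:]=0;m[:120]=0;m[210:]=0
k,l,st,_=cv2.connectedComponentsWithStats(m);i=1+np.argmax(st[1:,4]);print("lid px x,y,w,h",st[i][:4])
t=np.linspace(0,6.28,90);C=np.c_[58*np.cos(t),58*np.sin(t),0*t]
u=e[2]-34.6
P=proj(c,np.r_[C+[e[0],e[1],u+8],C+[e[0],e[1],u+17]]);print("pred l,r,t,b",P[:,0].min(),P[:,0].max(),P[:,1].min(),P[:,1].max())
T=np.c_[56*np.cos(t),56*np.sin(t),0*t]+[396,157,0];P=proj(c,np.r_[T,T+[0,0,74]]);print("tin pred",P[:,0].min(),P[:,0].max(),P[:,1].max())
cv2.imwrite("pics/side11.png",c["img"][:,:,::-1])
g=c["img"].mean(2);print(g[205,225:290].astype(int))
E
```

```text
t: 20.82
eef_pos: [395.9, 157.5, 114.8]
tcp_rot: [-3.142, -0.0, 2.357]
ft_force: [0.1, -0.7, -0.7]
opening: 0.245
23.4543396809512 [395.93491046 157.43614723 114.92275632]
lid px x,y,w,h [233 169  42  22]
pred l,r,t,b 232.2687822814092 276.2630547323543 167.57549409000552 189.22954078629778
tin pred 233.978690822213 277.22743568997896 218.48748946869713
[216 215 215 216 213 209 210 215 216 214 197 154 108  92  91  92  95  93
  95  93  94  94  93  94  95  95  96  95  96  95  93  94  94  93  93  93
  92  92  91  91  92  92  91  90  89  88  87  87  86  85  88 117 167 203
 216 218 218 218 215 208 202 203 211 217 219]
```

The lid (side px 233–275) and the tin (236–276 at row 205) line up with their predictions to within ~1 px (~2 mm), inside the 5.5 mm play. Lower gently.

```bash
python3 -m handwheel '[{"hand":0.015,"x":0,"y":0,"z":-0.004,"spin":0},{"hand":0.015,"x":0,"y":0,"z":-0.007,"spin":0},{"hand":0.015,"x":0,"y":0,"z":-0.010,"spin":0},{"hand":0.015,"x":0,"y":0,"z":-0.0125,"spin":0},{"hand":0.015,"x":0,"y":0,"z":-0.014,"spin":0},{"hand":0.015,"x":0,"y":0,"z":-0.014,"spin":0},{"hand":0.015,"x":0,"y":0,"z":-0.014,"spin":0}]'
```

```text
t: 21.45
eef_pos: [395.7, 157.1, 100.6]
tcp_rot: [-3.141, -0.0, 2.357]
ft_force: [-1.4, 0.3, 1.8]
opening: 0.244
```

```bash
python3 -m handwheel '[{"hand":0.05,"x":0,"y":0,"z":0,"spin":0},{"hand":0.05,"x":0,"y":0,"z":0,"spin":0},{"hand":0.05,"x":0,"y":0,"z":0,"spin":0},{"hand":0.05,"x":0,"y":0,"z":0,"spin":0},{"hand":0.05,"x":0,"y":0,"z":0.02,"spin":0},{"hand":0.05,"x":0,"y":0,"z":0.06,"spin":0},{"hand":0.05,"x":0,"y":0,"z":0.1,"spin":0},{"hand":0.05,"x":0.04,"y":-0.04,"z":0.12,"spin":0},{"hand":0.05,"x":0.05,"y":-0.08,"z":0.12,"spin":-1},{"hand":0.05,"x":0.05,"y":-0.12,"z":0.12,"spin":-2},{"hand":0.05,"x":0.05,"y":-0.16,"z":0.12,"spin":-3},{"hand":0.05,"x":0.05,"y":-0.2,"z":0.12,"spin":-4},{"hand":0.05,"x":0.05,"y":-0.24,"z":0.12,"spin":-5},{"hand":0.05,"x":0.05,"y":-0.28,"z":0.12,"spin":-6},{"hand":0.05,"x":0.05,"y":-0.32,"z":0.12,"spin":-7},{"hand":0.05,"x":0.05,"y":-0.34,"z":0.12,"spin":-8},{"hand":0.05,"x":0.05,"y":-0.34,"z":0.12,"spin":-8},{"hand":0.05,"x":0.05,"y":-0.34,"z":0.12,"spin":-8}]'
python3 - <<'E'
from h import *
c=cam("side")
A=cv2.resize(c["img"][150:230,210:310],None,fx=5,fy=5,interpolation=cv2.INTER_CUBIC)
t=np.linspace(0,6.28,90);C=np.c_[58*np.cos(t),58*np.sin(t),0*t]+[396,157,0]
P=proj(c,np.r_[C+[0,0,74],C+[0,0,83]]);print("home lid pred l,r,t,b",P[:,0].min(),P[:,0].max(),P[:,1].min(),P[:,1].max())
hsv=cv2.cvtColor(c["img"],cv2.COLOR_RGB2HSV);m=cv2.inRange(hsv,(8,60,60),(25,255,255));m[:, :200]=0;m[:,320:]=0;m[:120]=0;m[215:]=0
k,l,st,_=cv2.connectedComponentsWithStats(m);i=1+np.argmax(st[1:,4]);print("lid",st[i])
c=cam("top")
B=cv2.resize(c["img"][150:280,160:480],(640,200),interpolation=cv2.INTER_CUBIC)
h=np.zeros((600,640,3),np.uint8);h[:400,:500]=A;h[400:]=B
cv2.imwrite("pics/h12.png",h[:,:,::-1])
E
```

```text
t: 22.95
eef_pos: [445.5, -183.8, 220.3]
tcp_rot: [-3.141, -0.001, 1.657]
ft_force: [0.4, 0.4, -0.5]
opening: 0.527
home lid pred l,r,t,b 232.89934184975374 276.6465829279848 172.2903737216687 194.2196761799826
lid [233 174  43  21 712]
```

View pics/h12.png

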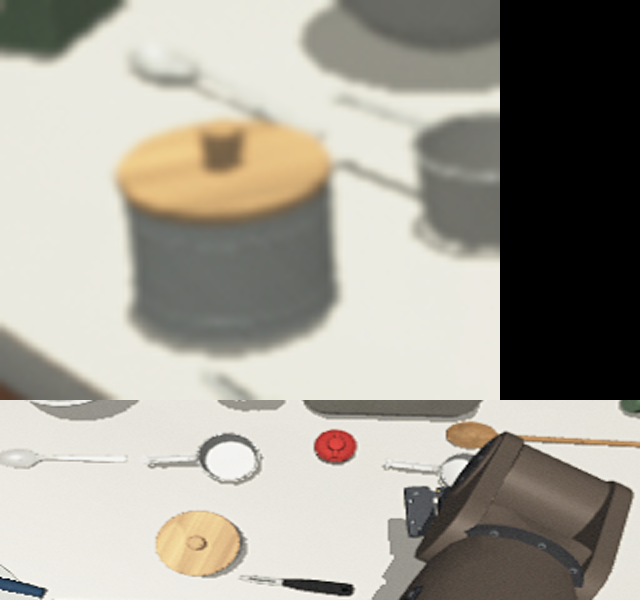

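The final view shows the lid flat and level on the tin, with its disc at side px 233–276, rows 174–195 (predicted home: 233–277, 172–194). The timer, cups and spoons look untouched. Handing in.

```bash
python3 -c "
from cell import job_done;print(job_done())"
```

```text
the job is handed in; nothing more can be done
None
```

The biscuit cutters are nested in the tin (small, then medium, then large) with the wooden lid on, and I handed the job in at about 23 s of the 125 s. `job_done` reports no verdict, so the result rests on my own checks.

- **Cutters:** before the lid went on, both views showed the three rings nested and concentric in the tin. The wrist force stayed within about 2 N at each placing, so nothing was jammed.
- **Lid:** the arm came down to 100.6 mm, which is the fully-home height, with about 2 N of upward contact. In the last picture the lid sits flat, with its edges within about 2 px of where they should be.
- **Tin:** it still stood upright at its measured place.
- **Left alone:** the timer, bigger cup and both spoons look unmoved; the smaller cup was partly hidden behind the arm. The yellow look-alike was never gripped, but it is not in the final crop.
- **Disagreement:** the two cameras differed by about 1–2 px (around 3 mm), which was within the play of every fit. I mostly trusted the top view.
- **Refused call:** one move was rejected because its rows lacked "spin", and the arm did not move.

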